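# Pack the large paint tube and close the keyed lid of a paint box

## Task

Pack up the wooden paint box: take the one large paint tube out of the tray, lay it in the box, and leave the small tubes in the tray. Then close the box with its loose lid: tip the lid's long tongue in under the wide end board, lower the lid flat between the end boards, and draw it back until it is fully home, its short tongue caught under the narrow end board and its batten against that board. Leave the other things on the desk where they are.

Things in the scene. Friction and masses are not known exactly. Their poses are not given: they have to be found in the camera images.
- box: Open pale-wood paint box, 285 (x) x 144 (y) x 65 mm; does not move. Origin: centre of underside. Side walls 12 thick (inner width y = -60..60), tops at z = 55. Two fixed boards 10 thick (z = 55..65) bridge its ends: wide one, nearer the robot, x = -142.5..-67.5; narrow one x = 92.5..142.5. The hollow runs on below them, x = -118.5..118.5. Closed, the lid's origin is at x 14, y 0, z 46.5
- wide_edge (a point): Box: middle of the lower edge of the wide end board, where the opening begins (box x = -67.5, z = 55). The lid's long tongue goes under it; axes as the box
- narrow_edge (a point): Box: middle of the lower edge of the narrow end board at the other end of the opening (box x = 92.5, z = 55), 160 from wide_edge; axes as the box. Home: the back batten's outer (+x) face bears on this board and the short tongue is under it
- box_floor (a point): Box: middle of the opening on the inner floor (box x = 12.5, z = 8); axes as the box. A small tube already lies along the +y wall (up to 16 high, between y = 28 and y = 60); the rest of the floor is free
- lid: Loose pale-wood lid, about 110 g, flat on the desk, battens up, long tongue roughly towards the robot. Panel 197 (x) x 116 (y) x 6 mm; origin: centre of its underside, z up. Two battens cross it, 14 thick (x), 144 long (y), tops at z = 24.5; below z = 8.5 only 116 long: these shoulders drop between the side walls (2 play each side) and the ends rest on the walls, panel 2.5 below the end boards
- tongue_tip (a point): Lid: middle of the end of the long tongue (lid x = -98.5, z = 3). The tongue is bare panel, 45 long. The panel is 37 longer than the opening: it enters only tipped, tongue low and back end raised 12 to 18 degrees, tongue pushed under the wide board, then lowered level
- front_batten (a point): Lid: middle of the top of the batten next to the long tongue (lid x = -46.5, z = 24.5). Seated, the lid slides 28: from this batten touching the wide board (lid origin at box x = -14; the short tongue then clears the narrow board by 8) to home (box x = 14)
- back_batten (a point): Lid: middle of the top of the batten by the 20 long short tongue (lid x = 71.5, z = 24.5); good to grip across its 14. Seated, 28 lie between it and the narrow board, so a finger beside it keeps the lid from going home: let go and push its inner (-x) face with shut fingers set down on the panel between the battens
- large_tube: The one large aluminium paint tube, white label with a dark band, black cap; 106 mm long, about 75 g. Round (25 across) and 25 high at the shoulder (x = 35), flattened to a crimp 36 wide and 6 high at the tail (x = -50); the cap runs from x = 41 to 56. At x = 18 it is 27 wide and 21 high. Origin: on its underside, x axis towards the cap, z up
- tray: Open wooden tray of tubes, 190 (x) x 240 (y) x 32 high, walls 6 thick; it does not move. Origin: centre of its underside, z up; inner floor at z = 6. The tubes lie in it
- small_tube_a: Small tube in the tray, same look as the large one but 76 long, 15 high at the shoulder, crimp 20 wide; it weighs about 25 g and lies flat. Origin: middle of its underside, x axis towards the cap, z up
- small_tube_b: Small tube in the tray, like small_tube_a; it weighs about 25 g and lies flat. Origin: middle of its underside, x axis towards the cap, z up
- small_tube_c: Small tube in the tray, like small_tube_a; it weighs about 25 g and lies flat. Origin: middle of its underside, x axis towards the cap, z up
- brush_jar: Bystander: white ceramic jar of brushes, 76 across, 100 high, brushes to 230. Origin: centre of its foot
- pan_set: Bystander: open watercolour set, white case 120 x 200 x 16 with rows of pans. Origin: centre of its underside
- water_pot: Bystander: blue ceramic water pot, 84 across, 75 high. Origin: centre of its foot

How it is judged:
By the outcome, as a careful person would: the job done as asked, in the order asked, and still so for the second after the job is handed in, with the robot touching nothing.
It also fails if it takes over 59 s, if anything falls off the work surface, if the arm or the gripper's body presses on something with over 40 N, if the wrist force passes 120 N, or if a joint passes its speed limit or range.

## Robot

A 6-joint arm with a two-finger parallel gripper is mounted at the origin on the work surface. World frame = base frame: x ahead of the robot, y to its left, z up, the work surface at z = 0. Lengths are in m, angles in rad, forces in N, time in s.
With the tool pointing down it reaches from about 0.275 to 0.875 m from the base axis. Payload 12.5 kg.
Tool frame: the origin (TCP) lies on the centre line of the jaws, within the pads' length; the fingertips stand r.finger_overhang ahead of it and the grasp point (between the pads) lies 3 mm ahead of it (r.finger_overhang is the distance from the TCP to the fingertips, in m); z points along the fingers, y is the line along which they close (so a half turn about z gives the same grasp; the last joint's range is limited). The gripper opens to 85 mm and grips with 20 to 120 N. Pads are 22 mm wide; open, the fingers measure 114 mm over their backs; the gripper's body (76 mm by 85 mm) begins 54 mm behind the grasp point. The pads swing forward as they close: fully open they stand 13 mm farther back than shut.
Start: joints at [-1.397, 0.351, 1.652, -0, 1.139, -0.085], TCP at [0.141, -0.532, 0.253] pointing down, gripper open.
Joint ranges: [-2.75, 2.75], [-0.79, 2.1], [0.01, 2.65], [-1.57, 4.71], [0.07, 3.14], [-2.87, 2.87]. Speed limits (rad/s): [2.22, 2.22, 2.79, 3.14, 3.14, 3.14].

## Interface

Orientations are given as a unit quaternion [x, y, z, w].
In Python, from cell import r, optics gives the robot as it stands. The module is installed in compiled form; this text tells all that it offers. Calls block until the motion is done:
- r.move_to(position, orientation): joint-space move of the TCP to a pose.
- r.move_linear(position, rot=None, vel=0.15): straight line of the TCP; rot=None keeps the orientation; vel is the mean speed in m/s.
- r.set_joints(angles): joint-space move.
- r.set_gripper(opening, squeeze=None): opening from 0.0 (shut) to 1.0 (fully open); squeeze is the grip in N (None keeps the last); returns when the fingers have stopped.
- r.sleep(seconds).
- r.inverse_kinematics(position, orientation): joint angles nearest the present ones, or None.
- optics.get_image(name): name is "scene" or "top" or "wrist"; returns a dict with "pixels" (420x560x3 uint8, red, green, blue), "depth" (420x560 float32, m along the optical axis (not along the pixel's ray), 0 where there is no reading), "fx", "fy", "cx", "cy" (pixels), "camera_from_world" (4x4, takes a point from world to camera coordinates); the wrist camera has in their place "mount" (4x4, takes a point from camera to tool coordinates, whose origin is the TCP and whose axes are the flange's). Camera axes: x right, y down, z forward; pixel columns grow to the right and rows downward; lengths in m; the calibration is good to about 2 mm. The wrist camera is an equidistant fisheye: a pixel r from the principal point sees the ray r / f radians off the axis. A picture is of the moment at which its call begins: read the wrist's pose just before it.
A pose or a line that the arm cannot do raises r.PlanningError and nothing moves.
- r.hand_in(): hands the job in; it is judged then, once.
Readings, each from a call of its own:
- r.current_t(): time.
- r.current_q(): joint angles.
- r.current_qvel(): joint speeds.
- r.current_effort(): joint torques, N m.
- r.current_tool_pos(): TCP position.
- r.current_ee_rot(): TCP orientation.
- r.current_contact_force(): force on the tool from outside, world axes, zero at the start.
- r.current_torque(): the same for the moment, N m.
- r.current_opening(): opening from 0.0 (shut) to 1.0 (fully open).
- r.current_finger_force(): force on a finger pad.
Only numpy, scipy, OpenCV 4.12 (cv2) and the standard library are available. Lean on these libraries where they do the work, as an engineer would, in place of code of your own. Each camera call takes 0.05 s, during which the arm holds its last target. There are 200 camera calls.

## Working session

There is one attempt and no reset: what is moved stays moved. The work goes in short steps, each a Python script; the robot and the scene stay as the last script left them, time stands still between calls to the robot, and variables do not carry over. Pictures are saved under pics/ and viewed, at most 10 in all, crops included, and the job is handed in when it is done.

```bash
mkdir -p pics
cat > h.py <<'E'
import numpy as np, cv2
from scipy.spatial.transform import Rotation as R
from cell import r, optics
def cloud(im):
    d=im["depth"]; v,u=np.mgrid[:d.shape[0],:d.shape[1]]
    c=np.stack([(u-im["cx"])/im["fx"]*d,(v-im["cy"])/im["fy"]*d,d,np.ones_like(d)],-1)
    w=c@np.linalg.inv(im["camera_from_world"]).T
    w[d==0]=np.nan
    return w[...,:3]
def quat(yaw,tilt=0):
    # tool down; tool y (closing line) at angle yaw from world x... tool x axis at yaw-? see below
    return R.from_matrix(np.array([[np.cos(yaw),np.sin(yaw),0],[np.sin(yaw),-np.cos(yaw),0],[0,0,-1]])).as_quat()
    # tool x at heading yaw, tool y at heading yaw-90deg
E
python3 - <<'E'
from h import *
for n in("scene","top"):
    im=optics.get_image(n); np.save(f"pics/{n}.npy",cloud(im))
    np.savez(f"pics/{n}_im.npz",**im)
    cv2.imwrite(f"pics/{n}.png",cv2.resize(im["pixels"][...,::-1],(800,600),interpolation=cv2.INTER_CUBIC))
    print(n,np.linalg.inv(im["camera_from_world"]).round(3).tolist(),im["fx"],(im["depth"]>0).mean())
print(r.current_t(),r.finger_overhang,r.current_ee_rot(),quat(0), optics.get_image("wrist")["mount"])
E
```

```text
scene [[-0.802, 0.473, -0.365, 0.903], [0.597, 0.651, -0.469, 0.402], [0.015, -0.594, -0.804, 0.76], [0.0, 0.0, 0.0, 1.0]] 400.3257843325738 0.9959651360544217
top [[-0.013, -0.997, 0.077, 0.49], [-1.0, 0.014, 0.021, -0.014], [-0.022, -0.077, -0.997, 1.357], [0.0, 0.0, 0.0, 1.0]] 474.5297827522628 0.9960926870748299
0.1 0.022 [ 9.91640282e-01  1.29031930e-01 -2.11344482e-05 -5.58331999e-04] [1. 0. 0. 0.] [[-4.27626147e-04 -9.44570216e-01 -3.28309191e-01  8.45845202e-02]
 [ 9.99999773e-01 -5.75138608e-04  3.52206861e-04  4.43797704e-04]
 [-5.21507402e-04 -3.28308966e-01  9.44570247e-01 -1.20386555e-01]
 [ 0.00000000e+00  0.00000000e+00  0.00000000e+00  1.00000000e+00]]
```

View pics/top.png

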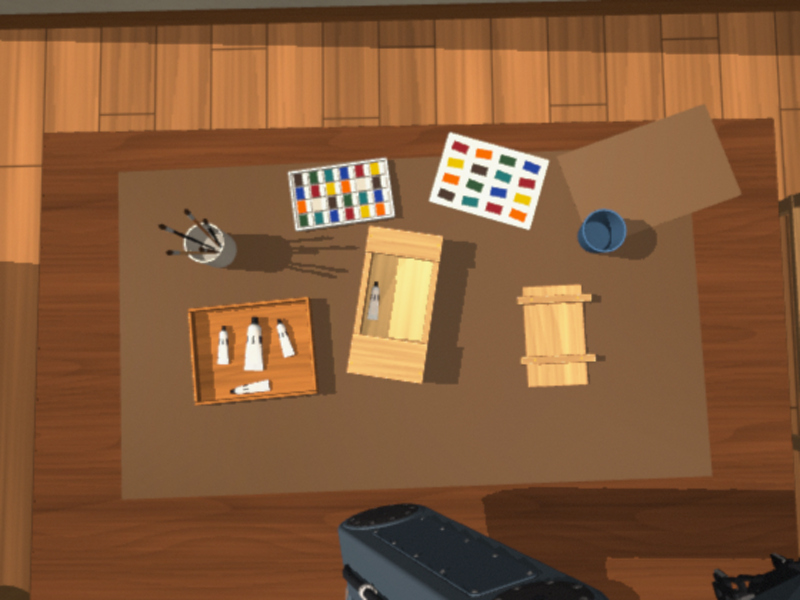

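View pics/scene.png

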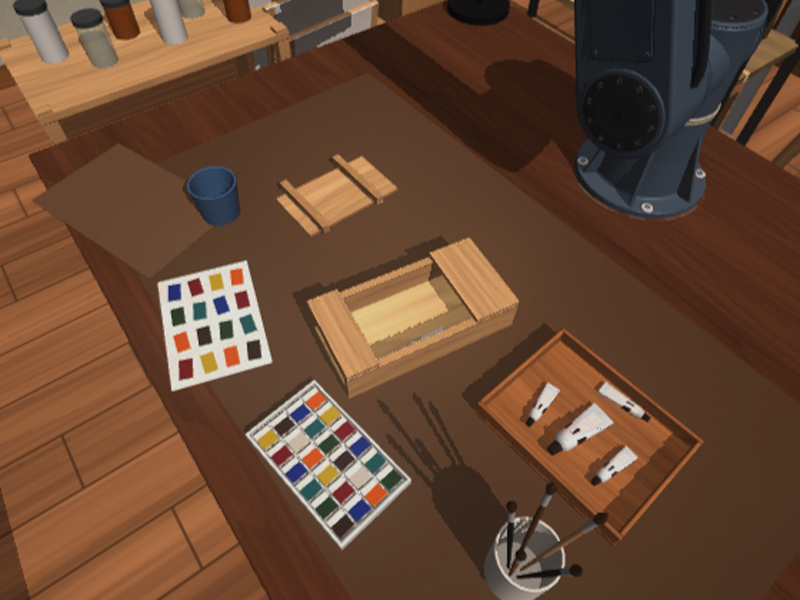

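The top view shows the robot at the bottom, with +x up and +y to the left. The large tube is at about (255,345) with its cap up. The box is centred near (395,305) with its wide board at the bottom, and the lid is near (557,335). The scene view confirms this layout. Next I'll fit rectangles to the point clouds from both cameras.

Run:
```python
from h import *
S={n:np.load(f"pics/{n}.npy") for n in("scene","top")}
I={n:np.load(f"pics/{n}_im.npz") for n in("scene","top")}
def sel(n,lo,hi,x0,x1,y0,y1):
    w=S[n]; m=(w[...,2]>lo)&(w[...,2]<hi)&(w[...,0]>x0)&(w[...,0]<x1)&(w[...,1]>y0)&(w[...,1]<y1)
    return w[m],I[n]["pixels"][m]
def rect(p): 
    c,s,a=cv2.minAreaRect((p[:,:2]*1000).astype(np.float32)); return np.round(c,1),np.round(s,1),round(a,2)
t=S["top"]
for nm,(u,v) in dict(boxc=(395,305),wide=(385,362),narrow=(405,243),lid=(557,330),tube=(255,345),b1=(560,298),b2=(560,358),floor=(410,290),trayfl=(290,370)).items():
    print(nm,t[int(v*.7),int(u*.7)].round(4))
for n in S:
    w=S[n]
    for nm,a in dict(desk=(-.02,.012,.3,.7,-.5,.5),boxtop=(.061,.072,.3,.75,-.2,.15),boxall=(.045,.075,.3,.75,-.2,.15),lidpan=(.003,.012,.33,.62,-.5,-.2),batt=(.017,.032,.33,.62,-.5,-.2),tray=(.027,.04,.25,.7,.1,.45)).items():
        p,c=sel(n,*a)
        print(n,nm,len(p),rect(p),"z",np.median(p[:,2]).round(4))
```

```text
boxc [0.5781 0.0239 0.0085]
wide [0.4661 0.0424 0.0702]
narrow [0.6924 0.0016 0.0655]
lid [ 0.5255 -0.2952  0.007 ]
tube [0.502  0.2996 0.027 ]
b1 [ 0.5867 -0.3023  0.0223]
b2 [ 0.4693 -0.2987  0.0222]
floor [ 0.6066 -0.0078  0.0048]
trayfl [0.4504 0.2321 0.0106]
scene desk 50765 (array([500.,   0.]), array([1000.,  400.]), 90.0) z 0.0016
scene boxtop 3265 (array([577.2,  20.8]), array([146.2, 286.4]), 80.76) z 0.0654
scene boxall 4560 (array([577.4,  20.9]), array([147. , 286.5]), 80.66) z 0.0648
scene lidpan 2249 (array([ 475.3, -350. ]), array([299.2, 289. ]), 89.82) z 0.006
scene batt 527 (array([ 526.7, -292.1]), array([134. , 148.6]), 2.13) z 0.0243
scene tray 1813 (array([550.5, 265.3]), array([302. , 327.3]), 4.84) z 0.0317
top desk 43637 (array([500.,   0.]), array([999.9, 399.9]), 89.99) z 0.001
top boxtop 2207 (array([576.4,  21.2]), array([144. , 285.2]), 80.88) z 0.0647
top boxall 2953 (array([576.6,  21.4]), array([144.4, 285.7]), 80.88) z 0.0638
top lidpan 3304 (array([ 475. , -349.9]), array([289.7, 299.8]), 0.01) z 0.0051
top batt 523 (array([ 525.6, -291.8]), array([132.3, 142.8]), 2.1) z 0.0236
top tray 721 (array([550.3, 309.1]), array([310.9, 241.5]), 4.7) z 0.0311
```

Run:
```python
from h import *
for n in("scene","top"):
    w=np.load(f"pics/{n}.npy"); px=np.load(f"pics/{n}_im.npz")["pixels"].astype(int)
    sat=px.max(-1)-px.min(-1)
    m=(w[...,0]>.38)&(w[...,0]<.62)&(w[...,1]>.16)&(w[...,1]<.4)&(w[...,2]<.04)&(sat<45)&(np.abs(w[...,2]-.02)<.02)
    k,l,st,_=cv2.connectedComponentsWithStats(m.astype(np.uint8),connectivity=8)
    for i in range(1,k):
        if st[i,4]<25: continue
        p=w[l==i]; c,s,a=cv2.minAreaRect((p[:,:2]*1000).astype(np.float32))
        print(n,st[i,4],np.round(c,1),np.round(s,1),round(a,1),"z95",np.percentile(p[:,2],95).round(4))
    im=px.astype(np.uint8)
    # lid/box crops
w=np.load("pics/top.npy");print("tray floor",np.nanmedian(w[235:265,190:215,2]))
im=np.load("pics/top_im.npz")["pixels"][...,::-1]
cv2.imwrite("pics/c1.png",cv2.resize(im[200:290,125:230],(700,600),interpolation=cv2.INTER_CUBIC))
```

```text
scene 468 [504.  164.6] [194.7  40.1] 10.6 z95 0.0034
scene 272 [516.1 243.5] [80.5 20.3] 16.1 z95 0.0209
scene 312 [414.5 311.3] [26.3 75.7] 11.6 z95 0.0207
scene 93 [398.3 360.4] [ 4.  79.6] 4.8 z95 0.0301
scene 713 [503.5 304. ] [ 37.2 112.7] 89.9 z95 0.0294
scene 342 [502.  366.1] [81.8 21.2] 0.9 z95 0.0206
scene 44 [580.6 376.4] [ 4.6 35.6] 9.7 z95 0.0314
top 359 [504.8 304.3] [ 38.6 101.8] 89.3 z95 0.0287
top 144 [514.6 243.9] [72.3 19.6] 16.0 z95 0.0217
top 153 [501.4 365.7] [71.  19.9] 0.4 z95 0.0207
top 139 [415.7 310.6] [18.3 73.8] 10.6 z95 0.0215
tray floor 0.006336134491566003
```

View pics/c1.png

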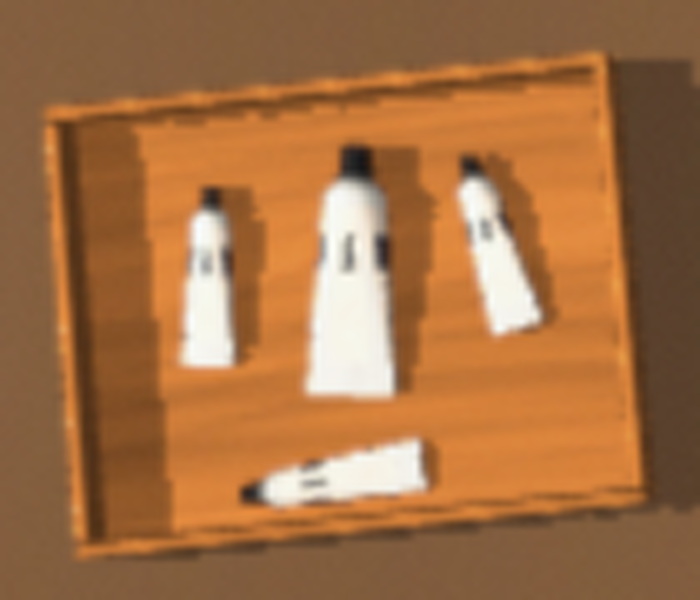

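The crop shows the large tube lying straight along +x with its cap at (355,160) and tail at (350,395). The neighbouring tubes leave about 50 mm each side. Both views agree: centre (0.504, 0.304), top at 29 mm, tray floor at 6 mm. Next is the tube transfer.

```bash
cat >> h.py <<'E'
BY=np.radians(-9.17); BC=np.array([.577,.0211,0])
RB=R.from_euler('z',BY)
def box(x,y,z): return BC+RB.apply(np.array([x,y,z])/1000)
def st(s): print(s,"t",round(r.current_t(),2),"p",np.round(r.current_tool_pos(),4),"F",np.round(r.current_contact_force(),1),"op",round(r.current_opening(),3),"ff",np.round(r.current_finger_force(),1))
E
python3 - <<'E'
from h import *
q=quat(np.radians(-0.4)); g=np.array([.519,.304,0])
r.set_gripper(.53,squeeze=30)
r.move_to(g+[0,0,.13],q)
r.move_linear(g+[0,0,.030],vel=.12); st("down")
r.set_gripper(0.,squeeze=30); st("grip")
r.move_linear(g+[0,0,.16],vel=.2); st("up")
q=quat(BY)
p=box(27.5,-16,0)
r.move_to(p+[0,0,.16],q); st("over")
im=optics.get_image("top"); cv2.imwrite("pics/t2.png",cv2.resize(im["pixels"][150:290,120:330,::-1],(795,530),interpolation=cv2.INTER_CUBIC))
E
```

```text
down t 4.84 p [0.5194 0.3042 0.0307] F [-0.2 -0.6  0.2] op 0.527 ff 0.0
grip t 5.14 p [0.5194 0.3042 0.031 ] F [-0.5 -1.1  6.2] op 0.315 ff 29.3
up t 5.94 p [0.5184 0.3037 0.1589] F [-0.6 -0.1 -1.2] op 0.313 ff 29.5
over t 7.14 p [0.6015 0.002  0.1597] F [-0.3  0.5 -0.7] op 0.317 ff 29.5
```

View pics/t2.png

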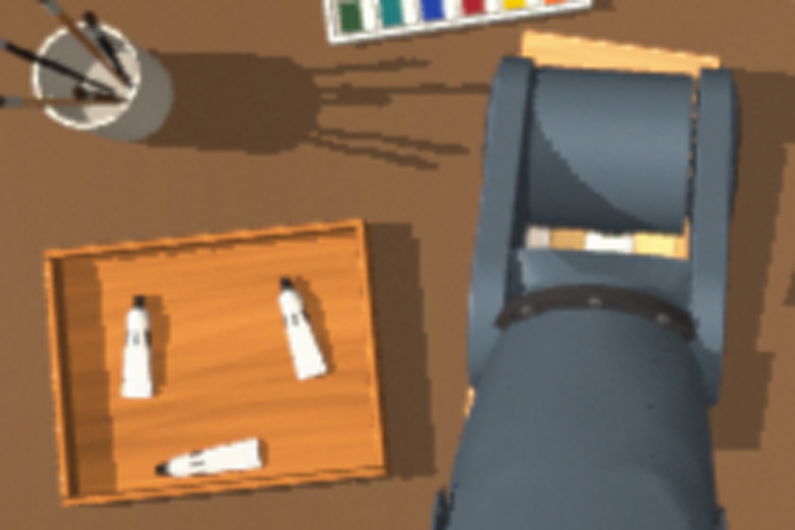

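The view shows the large tube in the gripper over the box, and the three small tubes undisturbed in the tray at (137,350), (303,330) and (210,458). Next I lay the tube down and move to the lid.

Run:
```python
from h import *
p=box(27.5,-16,0)
r.move_linear(p+[0,0,.045],vel=.12); st("a")
r.move_linear(p+[0,0,.034],vel=.05); st("b")
r.set_gripper(.46); st("open")
r.move_linear(p+[0,0,.17],vel=.2); st("up")
# lid: feasibility
LY=np.radians(2.1); LO=np.array([.526,-.292,0])-R.from_euler('z',LY).apply([.0125,0,0])
for s in (1,-1):
    q=quat(LY+s*np.pi/2); pos=LO+R.from_euler('z',LY).apply([.0715,0,.12])
    print(s,np.round(r.inverse_kinematics(pos,q),2))
    for tilt in (0,15):
        Rt=RB*R.from_euler('y',-tilt,degrees=True)*R.from_quat(quat(s*np.pi/2))
        j=r.inverse_kinematics(box(70,0,140),Rt.as_quat()); print(s,tilt,None if j is None else np.round(j,2))
r.set_gripper(.4)
q=quat(LY-np.pi/2)
r.move_to(pos+[0,0,.08],q); st("lid above")
for n in("scene","top"):
    im=optics.get_image(n); np.save(f"pics/{n}2.npy",cloud(im))
    cv2.imwrite(f"pics/{n}2.png",cv2.resize(im["pixels"][...,::-1],(800,600),interpolation=cv2.INTER_CUBIC))
```

```text
a t 8.3 p [0.6021 0.0009 0.0458] F [-0.   0.7 -0.2] op 0.317 ff 29.5
b t 8.67 p [0.6014 0.0009 0.0337] F [-0.3  0.1 -0.9] op 0.313 ff 29.5
open t 8.94 p [0.6017 0.0009 0.0342] F [ 0.2  0.7 -0.3] op 0.465 ff 0.0
up t 9.78 p [0.601 0.001 0.169] F [-0.3  0.2  0.3] op 0.461 ff 0.0
1 [-0.53  0.68  1.47 -0.    0.99 -0.57]
1 0 [-0.06  0.65  1.48 -0.    1.02  0.1 ]
1 15 [-0.05  0.56  1.66 -0.05  0.66  0.15]
-1 [-0.53  0.68  1.47 -0.    0.99  2.57]
-1 0 None
-1 15 None
lid above t 11.12 p [ 0.5851 -0.2889  0.1997] F [-0.3  0.4 -1.3] op 0.401 ff 0.0
```

View pics/top2.png

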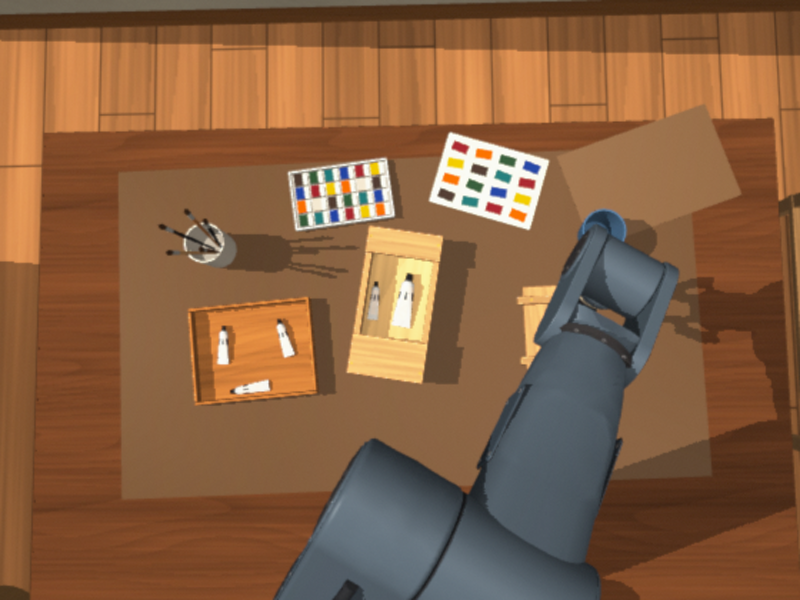

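The large tube lies in the box at (405,300) beside the small tube, and the other things are unmoved. Next I grip the lid's back batten.

```bash
cat >> h.py <<'E'
LY=np.radians(2.1); RL=R.from_euler('z',LY); LO=np.array([.526,-.292,0])-RL.apply([.0125,0,0])
E
python3 - <<'E'
from h import *
q=quat(LY+np.pi/2); g=LO+RL.apply([.0715,0,0])
r.move_to(g+[0,0,.15],q)
r.move_linear(g+[0,0,.034],vel=.12); st("down")
r.set_gripper(0.,squeeze=70); st("grip")
r.move_linear(g+[0,0,.20],vel=.15); st("up")
q=quat(BY+np.pi/2)
r.move_to(box(80,0,235),q); st("over")
T=(r.current_tool_pos(),r.current_ee_rot())
for n in("scene","top"):
    im=optics.get_image(n); np.save(f"pics/{n}3.npy",cloud(im)); np.savez(f"pics/{n}3_im.npz",**im)
    cv2.imwrite(f"pics/{n}3.png",cv2.resize(im["pixels"][...,::-1],(800,600),interpolation=cv2.INTER_CUBIC))
    w=np.load(f"pics/{n}3.npy")
    # in the tool-level lid frame (axes as box, origin where the lid origin should be)
    L=RB.inv().apply((w.reshape(-1,3)-T[0]))*1000+[71.5,0,34]
    m=(abs(L[:,0])<110)&(abs(L[:,1])<90)&(L[:,2]>-25)&(L[:,2]<30)&(L[:,0]<30)
    p=L[m]; pan=p[(p[:,0]<-57)]
    print(n,len(p),"rect",cv2.minAreaRect(pan[:,:2].astype(np.float32)),"plane",np.polyfit(p[(p[:,0]<-57)|(p[:,0]>-36)][:,0],p[(p[:,0]<-57)|(p[:,0]>-36)][:,2],1),np.polyfit(pan[:,1],pan[:,2],1))
    b=p[p[:,2]>pan[:,2].mean()+10]; print("batten",cv2.minAreaRect(b[:,:2].astype(np.float32)))
print(T)
E
```

```text
down t 14.99 p [ 0.5854 -0.2901  0.0349] F [0.6 0.5 0.1] op 0.402 ff 0.0
grip t 15.31 p [ 0.5854 -0.2901  0.0351] F [-1.3  0.4  6.8] op 0.139 ff 70.0
up t 16.57 p [ 0.5846 -0.2896  0.1989] F [-0.5 -0.3 -1.9] op 0.14 ff 69.0
over t 17.74 p [0.6559 0.0073 0.2346] F [ 0.1 -0.3 -1.3] op 0.139 ff 69.0
scene 3233 rect ((-81.89364624023438, 0.19066238403320312), (35.766021728515625, 117.2435073852539), 0.061229407787323) plane [1.18829436e-03 5.09968469e+00] [-3.74813045e-03  5.02215507e+00]
batten ((-46.626243591308594, -0.16909027099609375), (15.37440299987793, 145.88832092285156), 0.11336801201105118)Traceback (most recent call last):
  File "<stdin>", line 18, in <module>
    raise TypeError("expected non-empty vector for x")
TypeError: expected non-empty vector for x
```

View pics/scene3.png

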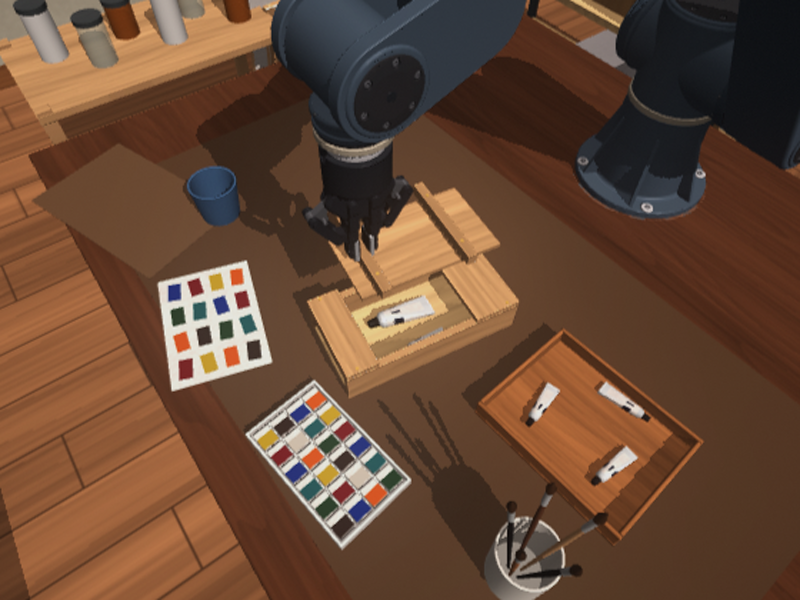

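The lid is held level: front batten at about (447,225), tongue end near (470,240) over the wide board. Its in-hand pose is within 0.5 mm and 0.1° of what I assumed, with the TCP 35 mm above the underside. Next I insert it tipped and lower it, watching forces.

```bash
cat >> h.py <<'E'
def lidpose(px,pz,tilt,back=0,up=0):
    "TCP pose with lid point (-54,0,6) at box (px,0,pz), back end raised by tilt deg, drawn back along its plane"
    Rt=R.from_euler('y',-tilt,degrees=True)
    v=np.array([px,0,pz+up])+Rt.apply(np.array([71.5,0,35.])-[-54,0,6]+[back,0,0])
    return box(*v),(RB*Rt*R.from_quat(quat(np.pi/2))).as_quat()
E
python3 - <<'E'
from h import *
T=14.5
r.move_to(*lidpose(-62.5,53.6,T,back=72,up=35)); st("pre")
p,q=lidpose(-62.5,53.6,T,back=72); r.move_linear(p,q,vel=.1); st("low")
for b in (50,30,15,7,0):
    p,q=lidpose(-62.5,53.6,T,back=b); r.move_linear(p,q,vel=.08); st(f"b{b}")
    if np.linalg.norm(r.current_contact_force())>12: print("stop"); break
else:
    im=optics.get_image("scene"); cv2.imwrite("pics/s4.png",cv2.resize(im["pixels"][80:300,180:400,::-1],(600,600),interpolation=cv2.INTER_CUBIC))
E
```

```text
pre t 18.32 p [0.6968 0.001  0.1666] F [ 0.   0.6 -0.9] op 0.139 ff 69.0
low t 18.82 p [0.6972 0.0017 0.1316] F [-0.4  0.3 -1.2] op 0.136 ff 69.0
b50 t 19.25 p [0.6763 0.0051 0.1264] F [ 0.7  0.2 -2.3] op 0.138 ff 69.0
b30 t 19.65 p [0.6572 0.0082 0.1209] F [ 0.  -0.  -0.5] op 0.139 ff 69.0
b15 t 19.98 p [0.6427 0.0105 0.117 ] F [-0.2  0.3 -0.7] op 0.142 ff 69.0
b7 t 20.23 p [0.6349 0.0118 0.1149] F [ 0.5 -0.6 -1.1] op 0.141 ff 69.0
b0 t 20.48 p [0.6281 0.0129 0.1131] F [ 1.  -0.6 -2. ] op 0.141 ff 69.0
```

View pics/s4.png

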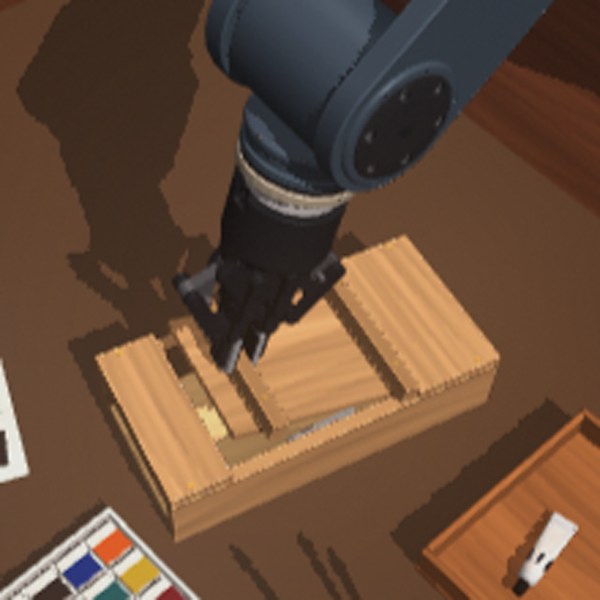

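The tongue is under the wide board, with the front batten at about (375,350) along its edge and the back end raised at (200,380). There is no contact force. Now I lower it level and release.

Run:
```python
from h import *
ok=True
for k in np.linspace(12.5,0,8):
    f=1-k/14.5
    p,q=lidpose(-62.5-1.5*f,53.6-0.8*f,k); r.move_linear(p,q,vel=.04); st(f"k{k:.1f}")
    if np.linalg.norm(r.current_contact_force())>15: print("stop"); ok=False; break
if ok:
    r.set_gripper(.30); st("open")
    p=r.current_tool_pos(); r.move_linear(np.array(p)+[0,0,.06],vel=.12); st("up")
    r.set_gripper(0.,squeeze=20)
    r.move_linear(box(35,0,140),vel=.15); st("shut")
    w=cloud(optics.get_image("scene"))
    L=RB.inv().apply(w.reshape(-1,3)-BC)*1000
    m=(abs(L[:,1])<80)&(L[:,2]>66.5)&(L[:,2]<76)&(abs(L[:,0])<140)
    b=L[m]; print("batten x hist",np.histogram(b[:,0],bins=np.arange(-80,140,10)),"y",b[:,1].min(),b[:,1].max(),"z",np.median(b[b[:,0]<20][:,2]),np.median(b[b[:,0]>40][:,2]))
```

```text
k12.5 t 20.8 p [0.6303 0.0124 0.109 ] F [ 0.4 -0.2 -1. ] op 0.136 ff 69.0
k10.7 t 21.05 p [0.6315 0.0123 0.1052] F [ 0.3  0.1 -1.1] op 0.14 ff 69.0
k8.9 t 21.3 p [0.6327 0.0121 0.1014] F [-0.6 -0.6 -0.9] op 0.137 ff 69.0
k7.1 t 21.55 p [0.6339 0.0119 0.0976] F [-0.5  0.6 -2.4] op 0.141 ff 69.0
k5.4 t 21.8 p [0.6351 0.0117 0.0937] F [-0.6  0.1 -1.7] op 0.139 ff 69.0
k3.6 t 22.05 p [0.636  0.0115 0.0897] F [-0.1  0.2 -0.5] op 0.141 ff 69.1
k1.8 t 22.3 p [0.637  0.0114 0.0858] F [-0.2  0.4 -1.3] op 0.138 ff 69.1
k0.0 t 22.55 p [0.6377 0.0113 0.0818] F [ 0.2  0.1 -1.3] op 0.139 ff 69.1
open t 22.83 p [0.6378 0.0113 0.0821] F [-0.6 -0.  -0.5] op 0.299 ff 0.0
up t 23.48 p [0.6374 0.0113 0.1415] F [-0.7  0.   0.3] op 0.3 ff 0.0
shut t 24.18 p [0.6115 0.0156 0.1402] F [-0.1  0.8  0.6] op -0.001 ff 0.0
batten x hist (array([ 40, 100, 260,  27,   0,   0,   0,   0,   0,   0,   0,   0,   0,
       164, 258,   0,   0,  33,  55,  54,  68]), array([-80, -70, -60, -50, -40, -30, -20, -10,   0,  10,  20,  30,  40,
        50,  60,  70,  80,  90, 100, 110, 120, 130])) y -72.7576081924502 73.31623322311998 z 69.00482678346566 70.0055649258542
```

The lid is seated level: back batten at box x = 55–68, front batten at −63 to −50, tops near 70. Next I push it home with shut fingers, guarded by force.

Run:
```python
from h import *
print(r.finger_overhang)
r.move_linear(box(25,0,92),vel=.15)
z=92
while z>78:
    z-=2; r.move_linear(box(25,0,z),vel=.05)
    if r.current_contact_force()[2]>3: z+=2.5; r.move_linear(box(25,0,z),vel=.05); break
st(f"z{z}")
x=30; f=0
while x<76:
    x+=2.0; r.move_linear(box(x,0,z),vel=.06)
    F=RB.inv().apply(r.current_contact_force()); 
    if abs(F[0])>2: print(x,np.round(F,1))
    if F[0]<-14: break
st("end"); print(RB.inv().apply(np.array(r.current_tool_pos())-BC)*1000)
w=cloud(optics.get_image("scene"))
L=RB.inv().apply(w.reshape(-1,3)-BC)*1000
m=(abs(L[:,1])>35)&(abs(L[:,1])<80)&(L[:,2]>67)&(L[:,2]<76)&(abs(L[:,0])<92)
b=L[m]
for c in (b[b[:,0]<20],b[b[:,0]>45]): print(len(c),np.percentile(c[:,0],[2,50,98]).round(1),c[:,1].min().round(1),c[:,1].max().round(1))
```

```text
0.022
z78 t 26.45 p [0.6016 0.0171 0.0779] F [ 0.6 -1.4  0.4] op 0.001 ff 0.0
68.0 [-10.4  -0.5   7. ]
70.0 [-20.5  -2.1  14.4]
end t 31.47 p [0.6429 0.0104 0.0778] F [-20.6   1.2  14.4] op 0.003 ff 10.8
[ 6.67969293e+01 -7.36932719e-03  7.77603647e+01]
231 [-89.5 -32.3 -24.5] -72.2 72.2
110 [79.5 85.5 91.6] -72.3 71.6
```

The hard stop came with the batten at x = 79–92, which is home. I back off, raise and check.

Run:
```python
from h import *
r.move_linear(box(55,0,78),vel=.06); r.move_linear(box(50,0,200),vel=.2)
r.move_to([.25,-.40,.35],quat(0)); st("away")
for n in("scene","top"):
    im=optics.get_image(n); w=cloud(im); L=RB.inv().apply(w.reshape(-1,3)-BC)*1000
    m=(abs(L[:,1])<80)&(L[:,2]>67)&(L[:,2]<76)&(abs(L[:,0])<96)
    b=L[m]
    for c in (b[(b[:,0]<20)&(b[:,0]>-60)],b[b[:,0]>45]): print(n,len(c),np.percentile(c[:,0],[2,50,98]).round(1),np.median(c[:,2]).round(1))
    if n=="top": t=im
    else: s=im
a=np.hstack([cv2.resize(i["pixels"][y:y+220,x:x+220,::-1],(400,400),interpolation=cv2.INTER_CUBIC) for i,x,y in((s,190,130),(t,160,120))])
cv2.imwrite("pics/f.png",a)
```

```text
away t 34.75 p [ 0.2505 -0.3998  0.3497] F [ 0.2 -0.3 -0.2] op -0.0 ff 0.0
scene 386 [-38.3 -30.7 -24.4] 71.1
scene 426 [79.6 86.9 93.5] 71.3
top 252 [-40.1 -33.3 -26.6] 70.6
top 255 [77.6 84.6 94.9] 70.4
```

View pics/f.png

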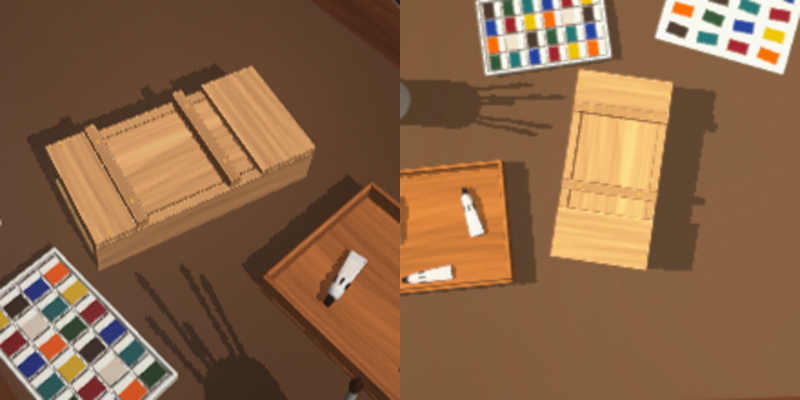

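The lid is level and home: the back batten sits against the narrow board (left view around (115,180), right view around (625,110)), and both views put its tops at about 71 mm.

```bash
python3 -c "
from cell import r
print(r.hand_in())"
```

```text
the job is handed in; nothing more can be done
None
```

The large tube is in the box, the lid is level and fully home against the narrow board, the small tubes are still in the tray, and the job was handed in at about 35 s of the 59 s allowed.

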